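# Change over the battery chargers on a laptop repair bench

### The arm

A 7-joint arm with a two-finger parallel gripper is mounted at the origin on the work surface. World frame = base frame: x ahead of the robot, y to its left, z up, the work surface at z = 0. Lengths are in m, angles in rad, forces in N, time in s.
With the tool pointing down it reaches from about 0.425 to 0.875 m from the base axis. Payload 4.7 kg.
Tool frame: the origin (TCP) lies between the finger pads; the fingertips stand 14 mm ahead of it and the grasp point (between the pads) lies 5 mm behind it; z points along the fingers, y is the line along which they close (so a half turn about z gives the same grasp; the last joint's range is limited). The gripper opens to 87 mm and grips with 3 to 60 N. Pads are 19 mm wide; open, the fingers measure 117 mm over their backs; the gripper's body (75 mm by 190 mm) begins 51 mm behind the grasp point.
Start: joints at [-1.326, 0.321, -0.07, 1.45, 0.023, 1.371, -0.057], TCP at [0.149, 0.633, 0.237] pointing down, gripper open.
Joint ranges: [-2.86, 2.86], [-0.3, 2.09], [-1.38, 1.24], [0.06, 2.45], [-1.56, 4.7], [0.09, 2.05], [-2.69, 2.69]. Speed limits (rad/s): [2.57, 2.57, 3.14, 3.14, 3.14, 3.14, 3.14].

### API

Orientations are given as a rotation vector (axis times angle).
In Python, from bench import ctrl gives the robot as it stands.
- The arm moves only by the shell command python3 -m inch 'ROWS' [OPENING] [FORCE]. ROWS is JSON, a list of rows, each a list of 6 numbers: the shift along the world's x, y, z in mm, then the turn, a rotation vector about the world's x, y, z in degrees. In form: [[tx, ty, tz, rx, ry, rz], ...]. A call has 1 to 20 rows; each row is the pose to reach, as a shift and turn from the pose commanded when the call began; what a row does not reach only later rows make up. A row lasts 1/8 s, in which the tool goes at most 62.5 mm and 10.7 degrees, less where a joint would pass 70% of its speed; a pose out of reach is approached as far as the arm can. A call with a gripper value outside its range is refused whole. OPENING is the finger opening in mm, from 0 to 87, set as the call begins (- or left out, the last holds). The fingers move at their own pace and stop on an object; FORCE is the grip in N (left out, the last holds). Time passes only in rows, so rows that repeat a pose let the fingers close. It gives the time, the measured TCP pose, the force, the opening and the grip force at its end, in the units of the state.
- ctrl.get_state(): the state, without advancing time (a new reading comes with each control period).
- ctrl.get_image(name): name is "scene" or "top" or "wrist"; returns (picture, depth): 384x512x3 uint8, red, green, blue; 384x512 float32, m along the optical axis (not along the pixel's ray), 0 where there is no reading.
- ctrl.camera_params(name): a dict with "mtx" (3x3 intrinsics, pixels), "T" (4x4, takes a point from camera to world coordinates). Camera axes: x right, y down, z forward; pixel columns grow to the right and rows downward; lengths in m; the calibration is good to about 2 mm. A picture is of the moment at which its call begins: read the wrist's pose just before it. camera_params takes no time and is no camera call; for the wrist camera it gives the pose at the moment of the call.
- ctrl.close_job(): hands the job in; it is judged then, once.
The state is a dict: "time": time; "joint_positions": joint angles; "qd": joint speeds; "joint_torque": joint torques, N m; "position": TCP position; "tool_rot": TCP orientation; "ft_force": force on the tool from outside, world axes, zero at the start; "torque": the same for the moment, N m; "grip_width": opening from 0.0 (shut) to 1.0 (fully open); "grip_force": force on a finger pad.
Only numpy, scipy, OpenCV 4.12 (cv2) and the standard library are available. Lean on these libraries where they do the work, as an engineer would, in place of code of your own. Each camera call takes 0.05 s, during which the arm holds its last target. There are 200 camera calls.

### The job

The two battery packs with blue stickers are charged: move each out of its charger into the blue tray of its own size, and put the two flat packs (orange stickers) into the chargers in their place, large in the large charger and small in the small one. Lay every pack flat on the floor of its bay, sticker up and lengthways with the bay (either end first); set it down, do not drop it. Leave the power adapter and the screw tin where they are.

Things in the scene. Friction and masses are not known exactly. Their poses are not given: they have to be found in the camera images.
- charged_large: Large charged battery pack: rigid box 70 x 40 x 22 mm (x length, y width, z height), black with a blue sticker covering the top, about 0.13 kg. Origin: centre of its underside; x runs along its length, z up out of the sticker. At the start it lies in charger_large, lengthways.
- charged_small: Small charged battery pack: rigid box 46 x 36 x 22 mm (x length, y width, z height), pale grey with a blue sticker covering the top, about 0.075 kg. Origin: centre of its underside; x runs along its length, z up out of the sticker. At the start it lies in charger_small, lengthways.
- flat_large: Large flat battery pack: rigid box 70 x 40 x 22 mm (x length, y width, z height), black with an orange sticker covering the top, about 0.13 kg. Origin: centre of its underside; x runs along its length, z up out of the sticker. At the start it lies on the cutting mat turned any way.
- flat_small: Small flat battery pack: rigid box 46 x 36 x 22 mm (x length, y width, z height), pale grey with an orange sticker covering the top, about 0.075 kg. Origin: centre of its underside; x runs along its length, z up out of the sticker. At the start it lies on the cutting mat turned any way.
- charger_large: Large charger, black: open bay 88 x 58 mm inside (x by y), floor 4 mm thick, walls 4 mm thick, 10 mm high over the bench, and a block (22 mm long in x, 18 mm high, green light) behind its +x wall. Fixed. Origin: under the bay centre at bench height; x along its length. Takes the large flat pack; holds the large charged one at the start.
- charger_small: Small charger, pale grey: open bay 64 x 54 mm inside (x by y), floor 4 mm thick, walls 4 mm thick, 10 mm high over the bench, and a block (22 mm long in x, 18 mm high, green light) behind its +x wall. Fixed. Origin: under the bay centre at bench height; x along its length. Takes the small flat pack; holds the small charged one at the start.
- tray_large: Large tray, blue walls and black floor: open bay 88 x 58 mm inside (x by y), floor 4 mm thick, walls 4 mm thick, 10 mm high over the bench. Fixed. Origin: under the bay centre at bench height; x along its length. Takes the large charged pack; empty at the start.
- tray_small: Small tray, blue walls and pale grey floor: open bay 64 x 54 mm inside (x by y), floor 4 mm thick, walls 4 mm thick, 10 mm high over the bench. Fixed. Origin: under the bay centre at bench height; x along its length. Takes the small charged pack; empty at the start.
- adapter: Laptop power adapter, a loose black brick 100 x 46 x 28 mm with a 14 mm cable stub at its +x end, 0.3 kg; not to be moved. Origin: centre of its underside, x along its length.
- screw_tin: Round closed aluminium screw tin, 60 mm across, 34 mm high, loose, 0.16 kg; not to be moved. Origin: centre of its underside.
Mind the look-alikes: they are no part of the job. Leave any pink or turquoise look-alike of the charged_large alone.

How it is judged:
By the outcome, as a careful person would: the job done as asked, in the order asked, and still so for the second after the job is handed in, with the robot touching nothing.
It also fails if it takes over 83 s, if anything falls off the work surface, if the arm or the gripper's body presses on something with over 40 N, if the wrist force passes 120 N, or if a joint passes its speed limit or range.

## Working session

There is one attempt and no reset: what is moved stays moved. The work goes in short steps, Python scripts to look and compute and a shell command to move; the robot and the scene stay as the last step left them, time stands still between calls to the robot, and variables do not carry over. Pictures are saved under pics/ and viewed, at most 14 in all, crops included, and the job is handed in when it is done.

```bash
mkdir -p pics; ls; python3 - <<'E'
from bench import ctrl
import cv2, numpy as np
s=ctrl.get_state(); print(s)
for n in ("top","scene"):
    im,d=ctrl.get_image(n); p=ctrl.camera_params(n)
    cv2.imwrite(f"pics/{n}0.png",im[:,:,::-1]); np.savez(f"pics/{n}0.npz",im=im,d=d,**p)
    print(n,p)
E
```

```text
pics
{'time': 0.0, 'joint_positions': array([-1.32588053,  0.32183614, -0.07004224,  1.45166655,  0.02260529,
        1.37079283, -0.05690244]), 'qd': array([-0.00158828, -0.00094315, -0.00115195, -0.00173235,  0.00082579,
        0.00029942,  0.00063785]), 'joint_torque': array([-3.56591645e-04, -4.91266072e+01, -4.04022820e-01, -3.12536967e+01,
       -6.38732314e-02,  4.33907867e-02,  1.69855557e-04]), 'position': array([0.14865693, 0.63223614, 0.23545687]), 'tool_rot': array([-3.61765746e-01, -3.12058684e+00,  3.00624307e-03]), 'ft_force': array([-0.7593766 ,  0.30260575,  1.02539902]), 'torque': array([-0.05726234,  0.02322903,  0.02710744]), 'grip_force': 0.0, 'grip_width': 0.999231363149319}
top {'mtx': array([[399.06587892,   0.        , 252.94777116],
       [  0.        , 399.06587892, 186.49266648],
       [  0.        ,   0.        ,   1.        ]]), 'T': array([[ 0.06100885, -0.97681578,  0.20520441,  0.3888728 ],
       [-0.99812142, -0.06086148,  0.00703584,  0.00934397],
       [ 0.00561632, -0.20524817, -0.97869385,  1.05702819],
       [ 0.        ,  0.        ,  0.        ,  1.        ]])}
scene {'mtx': array([[377.07663714,   0.        , 257.03899706],
       [  0.        , 377.07663714, 189.7451227 ],
       [  0.        ,   0.        ,   1.        ]]), 'T': array([[ 0.86634997,  0.30952908, -0.39195597,  0.96248269],
       [ 0.49939565, -0.52673013,  0.6878658 , -0.60955268],
       [ 0.00645945, -0.79167362, -0.6109101 ,  0.59175921],
       [ 0.        ,  0.        ,  0.        ,  1.        ]])}
```

View pics/top0.png

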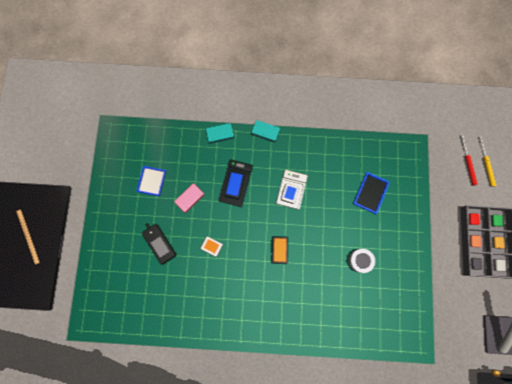

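View pics/scene0.png

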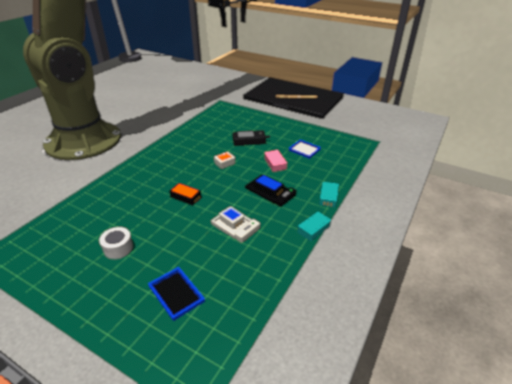

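The top view shows the small tray at (151,181), large charger (236,184), small charger (292,189), large tray (371,193), flat small (212,246), flat large (280,250), adapter (159,244) and tin (362,261). The look-alikes are pink at (189,197) and turquoise at (220,132) and (265,130). The scene view agrees.

```bash
cat > h.py <<'E'
import cv2, numpy as np
def plane(uv,p,z):
    uv=np.atleast_2d(uv).astype(float)+0.0
    r=np.c_[(uv[:,0]-p['mtx'][0,2])/p['mtx'][0,0],(uv[:,1]-p['mtx'][1,2])/p['mtx'][1,1],np.ones(len(uv))]@p['T'][:3,:3].T
    o=p['T'][:3,3]; return (o+r*((z-o[2])/r[:,2])[:,None])[:,:2]*1000
def rects(mask,p,z,amin=60):
    """world rectangles: centre mm, (long,short) mm, angle of long axis deg, pixel centre"""
    out=[]
    for c in cv2.findContours(mask.astype(np.uint8),cv2.RETR_EXTERNAL,cv2.CHAIN_APPROX_NONE)[0]:
        if cv2.contourArea(c)<amin: continue
        w=plane(c[:,0],p,z).astype(np.float32); (cx,cy),(a,b),t=cv2.minAreaRect(w)
        if a<b: a,b,t=b,a,t+90
        out.append((np.round([cx,cy,a,b,(t+90)%180-90],1).tolist(),c[:,0].mean(0).round().tolist()))
    return out
def masks(im):
    h=cv2.cvtColor(im,cv2.COLOR_RGB2HSV); H,S,V=[h[...,i].astype(int) for i in range(3)]
    return dict(blue=(H>108)&(H<130)&(S>140)&(V>70),orange=(H>5)&(H<22)&(S>150)&(V>120),
      dark=(V<60),pale=(S<60)&(V>140),green=(H>65)&(H<90)&(S>80)&(V>35), H=H,S=S,V=V)
E
python3 - <<'E'
from h import *
p=np.load("pics/top0.npz"); m=masks(p['im'])
print("blue z26"); [print(r) for r in rects(m['blue'],p,.026,30)]
print("blue z10"); [print(r) for r in rects(m['blue'],p,.010,30)]
print("orange"); [print(r) for r in rects(m['orange'],p,.022,30)]
ng=~m['green']; ng=cv2.morphologyEx(ng.astype(np.uint8),cv2.MORPH_OPEN,np.ones((5,5)))
print("nongreen z10"); [print(r) for r in rects(ng,p,.010,60)]
E
```

```text
blue z26
([595.0, -81.6, 29.9, 20.8, -15.5], [290.0, 192.0])
([608.3, -294.6, 95.0, 64.6, -21.3], [371.0, 193.0])
([609.9, 67.3, 61.9, 35.5, -9.9], [234.0, 184.0])
([604.4, 286.7, 70.5, 61.6, -7.8], [151.0, 181.0])
blue z10
([598.2, -83.0, 30.3, 21.1, -15.5], [290.0, 192.0])
([611.7, -299.4, 96.5, 65.6, -21.3], [371.0, 193.0])
([613.3, 68.2, 62.9, 36.0, -9.9], [234.0, 184.0])
([607.8, 291.0, 71.6, 62.5, -7.8], [151.0, 181.0])
orange
([443.9, 114.6, 27.8, 21.5, 67.4], [211.0, 246.0])
([445.4, -62.7, 58.5, 31.0, 2.9], [280.0, 250.0])
([499.1, -626.0, 25.7, 25.2, 3.5], [499.0, 242.0])
([498.5, -564.8, 27.0, 20.7, -2.9], [475.0, 241.0])
nongreen z10
([646.6, 6.3, 1518.9, 1057.8, -86.3], [256.0, 192.0])
```

```bash
python3 -m inch '[[450,-630,30,0,0,3],[450,-630,30,0,0,3],[450,-630,30,0,0,3],[450,-630,30,0,0,3],[450,-630,30,0,0,3],[450,-630,30,0,0,3],[450,-630,30,0,0,3],[450,-630,30,0,0,3],[450,-630,30,0,0,3],[450,-630,30,0,0,3],[450,-630,30,0,0,3],[450,-630,30,0,0,3],[450,-630,30,0,0,3],[450,-630,30,0,0,3],[450,-630,30,0,0,3],[450,-630,30,0,0,3]]' 87 20
cat > snap.py <<'E'
import sys; from bench import ctrl; import cv2, numpy as np
def snap(n,tag):
    p=ctrl.camera_params(n); im,d=ctrl.get_image(n)
    cv2.imwrite(f"pics/{tag}.png",im[:,:,::-1]); np.savez(f"pics/{tag}.npz",im=im,d=d,**p)
    return dict(p,im=im,d=d)
def pose():
    s=ctrl.get_state(); from scipy.spatial.transform import Rotation as R
    y=R.from_rotvec(s['tool_rot']).as_matrix()[:2,1]; a=np.degrees(np.arctan2(y[1],y[0]))
    print("t",round(s['time'],2),"TCP",(s['position']*1000).round(1),"long axis",round((a-90+90)%180-90,1),"F",s['ft_force'].round(1),"grip",round(s['grip_width']*87,1),s['grip_force'])
if __name__=="__main__": pose(); snap(*sys.argv[1:])
E
python3 snap.py wrist w1
```

```text
time: 2.1
position: [0.5981, 0.0048, 0.2665]
tool_rot: [-0.275, -3.129, -0.002]
ft_force: [0.9, 0.3, 0.1]
grip_width: 1.0
grip_force: 0.0
t 2.1 TCP [598.1   4.8 266.5] long axis -10.1 F [0.9 0.3 0.1] grip 87.0 0.0
```

View pics/w1.png

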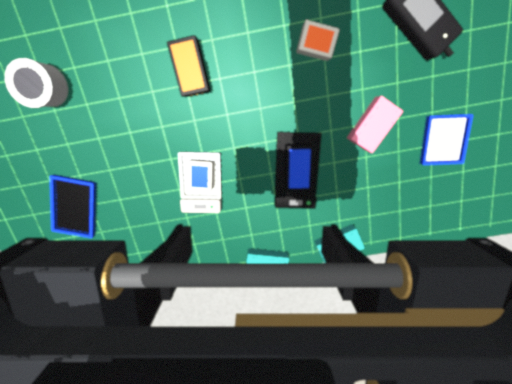

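The wrist view shows everything: large charger at (298,170) with its block down (+x), small charger at (200,182), large tray (73,205), small tray (446,138), flat large (188,65), flat small (319,38). All sit clear of the gripper.

```bash
python3 - <<'E'
from h import *
p=np.load("pics/w1.npz"); m=masks(p['im'])
for k,z in (("blue",.026),("blue",.010),("orange",.022)): print(k,z); [print(r) for r in rects(m[k],p,z,100) if r[1][1]<235]
print("pale"); [print(r) for r in rects(m['pale'],p,.010,300) if r[1][1]<235]
dk=(m['V']<60)&(m['S']<150)
for t in (35,45,60):
  print("dark",t); [print(r) for r in rects((m['V']<t)|m['blue'],p,.010,300) if r[1][1]<235]
print(p['im'][150,[255,278,283,290,300,318]],p['T'].round(3))
E
```

```text
blue 0.026
([608.3, -285.4, 93.3, 65.9, -21.1], [72.0, 206.0])
([609.1, 66.9, 60.5, 33.5, -9.3], [299.0, 168.0])
([604.2, 279.2, 68.6, 62.9, -8.1], [446.0, 139.0])
blue 0.01
([612.1, -298.0, 97.1, 68.7, -21.1], [72.0, 206.0])
([612.9, 68.9, 63.0, 34.9, -9.3], [299.0, 168.0])
([607.7, 290.0, 71.4, 65.5, -8.1], [446.0, 139.0])
orange 0.022
([443.5, 114.6, 31.8, 24.1, 67.0], [319.0, 39.0])
pale
([608.9, -86.9, 99.0, 66.3, -11.9], [200.0, 182.0])
([607.2, 289.8, 62.8, 50.9, -8.0], [445.0, 139.0])
([568.3, 188.9, 74.9, 43.8, -41.1], [377.0, 125.0])
([425.6, -289.6, 66.2, 63.8, 80.0], [28.0, 82.0])
([441.2, 117.2, 46.5, 36.4, 66.8], [318.0, 38.0])
([429.4, 255.7, 47.4, 29.7, 37.6], [423.0, 10.0])
dark 35
([612.1, -298.0, 97.1, 68.7, -21.1], [72.0, 206.0])
([616.0, 64.9, 115.1, 64.0, -10.6], [299.0, 171.0])
([607.7, 290.0, 71.4, 65.5, -8.1], [446.0, 139.0])
([453.2, 236.4, 97.6, 11.0, 37.8], [408.0, 30.0])
dark 45
([612.1, -298.0, 97.1, 68.7, -21.1], [72.0, 206.0])
([615.9, 64.6, 115.2, 65.1, -10.7], [299.0, 170.0])
([607.7, 290.0, 71.4, 65.5, -8.1], [446.0, 139.0])
([453.2, 237.2, 98.8, 12.3, 37.8], [408.0, 30.0])
dark 60
([612.1, -298.0, 97.1, 68.7, -21.1], [72.0, 206.0])
([616.2, 64.9, 118.2, 67.1, -10.6], [298.0, 173.0])
([607.7, 290.0, 71.4, 65.5, -8.1], [446.0, 139.0])
([445.1, 257.7, 112.8, 55.8, 37.9], [425.0, 27.0])
[[ 31  84  68]
 [ 26  26  30]
 [ 42  43  43]
 [ 66 105 235]
 [ 37  65 165]
 [ 19  22  22]] [[ 0.174  0.94   0.293  0.517]
 [ 0.985 -0.166 -0.051  0.019]
 [ 0.001  0.297 -0.955  0.415]
 [ 0.     0.     0.     1.   ]]
```

```bash
python3 -m inch '[[10,64,-60,0,0,0],[10,64,-120,0,0,0],[10,64,-170,0,0,0],[10,64,-200,0,0,0],[10,64,-215,0,0,0],[10,64,-225,0,0,0],[10,64,-225,0,0,0],[10,64,-225,0,0,0]]' 62 25; python3 snap.py wrist w2
```

```text
time: 3.15
position: [0.6099, 0.0669, 0.0432]
tool_rot: [0.28, 3.127, 0.002]
ft_force: [-0.5, 0.6, 0.3]
grip_width: 0.71
grip_force: 0.0
t 3.15 TCP [609.9  66.9  43.2] long axis -10.2 F [-0.5  0.6  0.3] grip 61.8 0.0
```

View pics/w2.png

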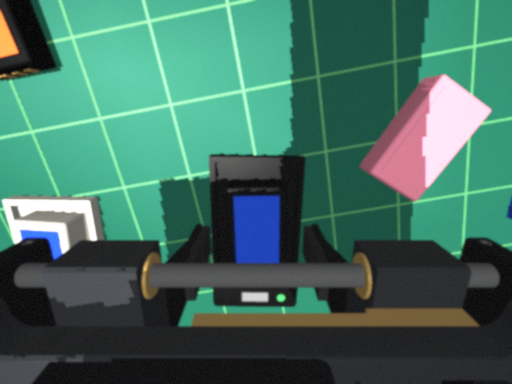

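The pack (blue, columns 233–280) sits centred between the fingers at 205 and 305, with clear walls. Descend and close.

```bash
python3 -m inch '[[0,0,-8,0,0,0],[0,0,-16,0,0,0],[0,0,-16,0,0,0],[0,0,-16,0,0,0]]' 62 25; python3 -m inch '[[0,0,0,0,0,0],[0,0,0,0,0,0],[0,0,0,0,0,0],[0,0,0,0,0,0]]' 30 25;  python3 -m inch '[[0,0,8,0,0,0],[0,0,25,0,0,0],[0,0,50,0,0,0],[0,0,50,0,0,0]]'
```

```text
time: 3.7
position: [0.6084, 0.0667, 0.0253]
tool_rot: [-0.28, -3.128, 0.0]
ft_force: [-0.0, -0.2, -0.0]
grip_width: 0.715
grip_force: 0.0
time: 4.2
position: [0.6087, 0.0668, 0.0256]
tool_rot: [0.28, 3.129, 0.0]
ft_force: [0.5, 0.7, -0.1]
grip_width: 0.454
grip_force: 25.0
time: 4.7
position: [0.6109, 0.0669, 0.0787]
tool_rot: [0.28, 3.124, 0.003]
ft_force: [0.2, 0.3, -2.2]
grip_width: 0.453
grip_force: 25.0
```

```bash
python3 -m inch '[[3,-60,0,0,0,-4],[3,-120,0,0,0,-8],[3,-180,0,0,0,-11],[3,-240,0,0,0,-11],[3,-300,0,0,0,-11],[3,-345,0,0,0,-11],[3,-365,0,0,0,-11],[3,-365,0,0,0,-11],[3,-365,-20,0,0,-11],[3,-365,-30,0,0,-11],[3,-365,-30,0,0,-11],[3,-365,-30,0,0,-11]]'; python3 snap.py wrist w3;  python3 - <<'E'
from h import *
p=np.load("pics/w3.npz"); m=masks(p['im'])
[print(r) for r in rects(m['blue'],p,.010,100)]
E
```

```text
time: 6.2
position: [0.612, -0.2977, 0.0457]
tool_rot: [0.577, 3.088, 0.0]
ft_force: [-0.2, -0.4, -0.8]
grip_width: 0.46
grip_force: 25.0
t 6.2 TCP [ 612.  -297.7   45.7] long axis -21.2 F [-0.2 -0.4 -0.8] grip 40.0 24.954926669597626
([664.4, -317.9, 38.1, 3.8, 68.9], [257.0, 289.0])
([619.5, -300.9, 48.4, 39.4, -20.7], [256.0, 234.0])
([598.3, -275.4, 42.7, 29.5, -21.1], [287.0, 188.0])
([582.6, -320.6, 46.0, 6.6, -21.3], [212.0, 200.0])
```

View pics/w3.png

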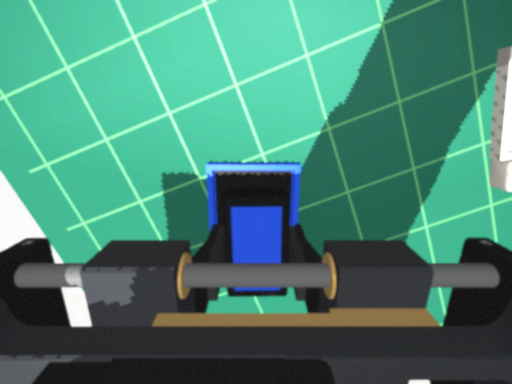

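The pack (columns 230–282) is centred between tray walls (208 and 298). Set it down.

```bash
python3 -m inch '[[0,0,-12,0,0,0],[0,0,-17,0,0,0],[0,0,-19,0,0,0],[0,0,-20,0,0,0],[0,0,-20,0,0,0],[0,0,-20,0,0,0]]'; python3 -m inch '[[0,0,0,0,0,0],[0,0,0,0,0,0],[0,0,0,0,0,0]]' 60;  python3 -m inch '[[0,0,10,0,0,0],[0,0,40,0,0,0],[0,0,100,0,0,0],[-10,60,140,0,0,4],[-15,120,140,0,0,9],[-17,180,120,0,0,9],[-17,214,80,0,0,9],[-17,214,50,0,0,9],[-17,214,35,0,0,9],[-17,214,35,0,0,9],[-17,214,35,0,0,9]]'; python3 snap.py wrist w4; python3 - <<'E'
from h import *
p=np.load("pics/w4.npz"); m=masks(p['im'])
[print(r) for r in rects(m['blue'],p,.026,100)]; [print(r) for r in rects(m['pale'],p,.010,300)]
E
```

```text
time: 7.0
position: [0.6119, -0.2984, 0.0257]
tool_rot: [0.578, 3.087, -0.0]
ft_force: [-0.4, -0.7, -0.9]
grip_width: 0.454
grip_force: 25.0
time: 7.38
position: [0.6119, -0.2983, 0.0258]
tool_rot: [0.578, 3.087, 0.0]
ft_force: [0.7, 1.2, 0.1]
grip_width: 0.665
grip_force: 0.0
time: 8.75
position: [0.5957, -0.0855, 0.0621]
tool_rot: [0.337, 3.121, -0.0]
ft_force: [0.1, 0.0, -0.1]
grip_width: 0.69
grip_force: 0.0
t 8.75 TCP [595.7 -85.5  62.1] long axis -12.3 F [ 0.1  0.  -0.1] grip 60.1 0.0
([575.6, -257.4, 47.3, 24.6, 68.5], [30.0, 238.0])
([595.3, -81.5, 32.5, 24.5, -14.3], [262.0, 223.0])
([597.8, -84.9, 82.2, 63.3, -11.0], [258.0, 216.0])
```

View pics/w4.png

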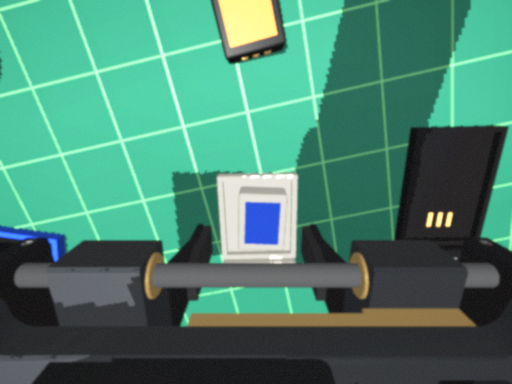

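The small charged pack (blue at 262,223) is a few mm to the +y side of its bay. The large charger at (450,185) is empty.

```bash
python3 -m inch '[[0,3,-15,0,0,-2],[0,3,-28,0,0,-2],[0,3,-35,0,0,-2],[0,3,-35,0,0,-2],[0,3,-35,0,0,-2]]'; python3 -m inch '[[0,0,0,0,0,0],[0,0,0,0,0,0],[0,0,0,0,0,0],[0,0,0,0,0,0]]' 26 25;  python3 -m inch '[[0,0,8,0,0,0],[0,0,25,0,0,0],[0,0,60,0,0,0],[4,60,60,0,0,3],[7,120,60,0,0,6],[10,180,60,0,0,6],[12,240,60,0,0,6],[13,300,60,0,0,6],[13,350,60,0,0,6],[13,371,60,0,0,6],[13,371,40,0,0,6],[13,371,22,0,0,6],[13,371,22,0,0,6],[13,371,22,0,0,6]]'; python3 snap.py wrist w5; python3 - <<'E'
from h import *
p=np.load("pics/w5.npz"); m=masks(p['im'])
[print(r) for r in rects(m['blue'],p,.010,100)]
E
```

```text
time: 9.43
position: [0.5946, -0.0813, 0.0252]
tool_rot: [-0.389, -3.117, 0.0]
ft_force: [-0.6, -1.2, 0.5]
grip_width: 0.688
grip_force: 0.0
time: 9.93
position: [0.5947, -0.0812, 0.0256]
tool_rot: [0.389, 3.117, 0.0]
ft_force: [-0.7, -0.8, 0.1]
grip_width: 0.412
grip_force: 25.0
time: 11.68
position: [0.6082, 0.288, 0.0475]
tool_rot: [-0.229, -3.133, 0.001]
ft_force: [0.3, -0.5, 0.6]
grip_width: 0.409
grip_force: 25.0
t 11.68 TCP [608.2 288.   47.5] long axis -8.4 F [ 0.3 -0.5  0.6] grip 35.6 24.998904168605804
([625.3, 285.2, 31.9, 31.2, -8.3], [256.0, 244.0])
([594.7, 294.0, 61.8, 47.9, 81.8], [264.0, 194.0])
```

View pics/w5.png

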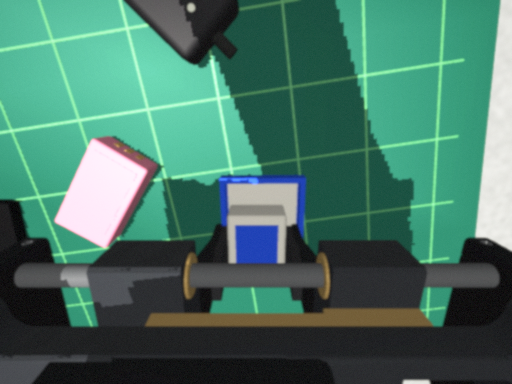

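Pack (229–286) is about 3 mm left (−y) of the small tray's centre (220–305), so add 2 mm in y and lower.

```bash
python3 -m inch '[[0,2,-12,0,0,0],[0,2,-17,0,0,0],[0,2,-20,0,0,0],[0,2,-22,0,0,0],[0,2,-22,0,0,0],[0,2,-22,0,0,0]]'; python3 -m inch '[[0,0,0,0,0,0],[0,0,0,0,0,0],[0,0,0,0,0,0]]' 60;  python3 -m inch '[[0,0,10,0,0,0],[0,0,40,0,0,0],[0,0,100,0,0,0],[-25,-55,120,0,0,3],[-50,-110,120,0,0,6],[-75,-165,120,0,0,9],[-100,-220,120,0,0,11],[-125,-275,120,0,0,11],[-150,-330,120,0,0,11],[-163,-353,100,0,0,11],[-163,-353,60,0,0,11],[-163,-353,40,0,0,11],[-163,-353,40,0,0,11],[-163,-353,40,0,0,11]]'; python3 snap.py wrist w6; python3 - <<'E'
from h import *
p=np.load("pics/w6.npz"); m=masks(p['im'])
o=(m['H']>5)&(m['H']<32)&(m['S']>120)&(m['V']>120)
[print(r) for r in rects(o,p,.022,100)]
E
```

```text
time: 12.48
position: [0.6079, 0.2918, 0.0257]
tool_rot: [0.225, 3.133, 0.0]
ft_force: [0.7, 0.4, -0.4]
grip_width: 0.413
grip_force: 25.0
time: 12.85
position: [0.6078, 0.2918, 0.0257]
tool_rot: [0.225, 3.133, 0.0]
ft_force: [-0.3, -0.5, -0.2]
grip_width: 0.647
grip_force: 0.0
time: 14.6
position: [0.4457, -0.0613, 0.0668]
tool_rot: [-0.076, 3.139, 0.0]
ft_force: [-0.1, -0.1, 0.1]
grip_width: 0.689
grip_force: 0.0
t 14.6 TCP [445.7 -61.3  66.8] long axis 2.8 F [-0.1 -0.1  0.1] grip 60.0 0.0
([534.7, 10.3, 253.0, 17.3, -87.2], [330.0, 319.0])
([491.5, 28.8, 43.1, 10.6, 17.8], [362.0, 274.0])
([500.6, -147.1, 43.6, 10.2, -3.5], [150.0, 276.0])
([444.3, 114.7, 32.0, 24.6, 67.2], [479.0, 227.0])
([445.6, -61.8, 59.5, 31.2, 1.7], [256.0, 218.0])
```

View pics/w6.png

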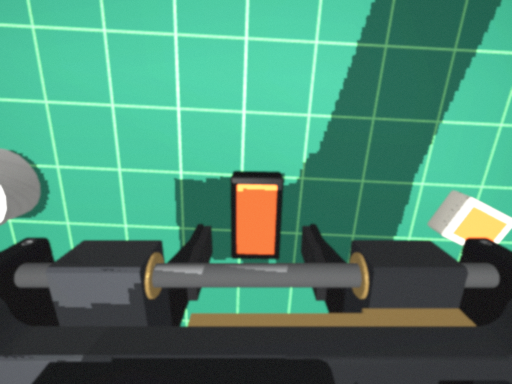

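The flat large pack (orange at 256,218) is centred between the fingers. Flat small is at (479,227), and measures the same as before.

```bash
python3 -m inch '[[0,0,-20,0,0,-1],[0,0,-36,0,0,-1],[0,0,-44,0,0,-1],[0,0,-44,0,0,-1],[0,0,-44,0,0,-1]]'; python3 -m inch '[[0,0,0,0,0,0],[0,0,0,0,0,0],[0,0,0,0,0,0],[0,0,0,0,0,0]]' 30 25;  python3 -m inch '[[0,0,8,0,0,0],[0,0,25,0,0,0],[0,0,55,0,0,0],[40,32,55,0,0,-6],[80,64,55,0,0,-12],[120,96,55,0,0,-12],[150,120,55,0,0,-12],[160,128,55,0,0,-12],[160,128,35,0,0,-12],[160,128,26,0,0,-12],[160,128,26,0,0,-12],[160,128,26,0,0,-12]]'; python3 snap.py wrist w7; python3 - <<'E'
from h import *
p=np.load("pics/w7.npz"); m=masks(p['im'])
o=(m['H']>5)&(m['H']<32)&(m['S']>120)&(m['V']>120)
[print(r) for r in rects(o,p,.048,400)]
[print(r) for r in rects((m['V']<60)&(m['S']<150),p,.01,400)]
E
```

```text
time: 15.28
position: [0.4451, -0.0613, 0.022]
tool_rot: [-0.049, 3.141, 0.0]
ft_force: [-0.5, 0.9, 0.5]
grip_width: 0.689
grip_force: 0.0
time: 15.78
position: [0.4449, -0.0613, 0.0218]
tool_rot: [-0.049, 3.141, 0.0]
ft_force: [-0.5, 0.0, 2.2]
grip_width: 0.459
grip_force: 25.0
time: 17.27
position: [0.6045, 0.0661, 0.0479]
tool_rot: [0.282, 3.129, 0.0]
ft_force: [0.3, 0.7, 0.2]
grip_width: 0.455
grip_force: 25.0
t 17.27 TCP [604.5  66.1  47.9] long axis -10.3 F [0.3 0.7 0.2] grip 39.6 24.99948799610138
([595.3, 67.5, 38.2, 30.5, -10.3], [256.0, 234.0])
([660.9, 59.9, 468.5, 209.6, 79.7], [252.0, 293.0])
```

View pics/w7.png

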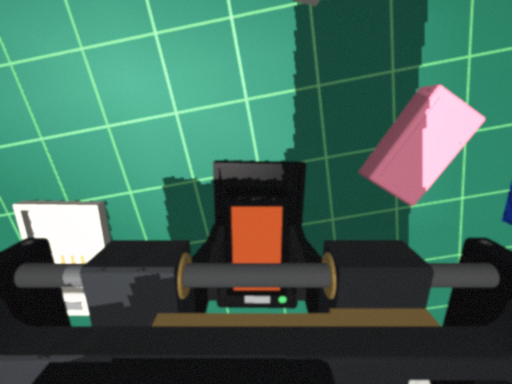

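The pack (231–282) is lined up in the large charger bay (214–305), about 2 mm left, so +1 mm in y and lower.

```bash
python3 -m inch '[[1,1,-12,0,0,0],[1,1,-17,0,0,0],[1,1,-20,0,0,0],[1,1,-22,0,0,0],[1,1,-22,0,0,0],[1,1,-22,0,0,0]]'; python3 -m inch '[[0,0,0,0,0,0],[0,0,0,0,0,0],[0,0,0,0,0,0]]' 60;  python3 -m inch '[[0,0,10,0,0,0],[0,0,40,0,0,0],[0,0,100,0,0,10],[-40,12,120,0,0,20],[-80,24,120,0,0,30],[-120,36,120,0,0,40],[-150,44,120,0,0,50],[-162,47,120,0,0,60],[-162,47,100,0,0,70],[-162,47,70,0,0,78],[-162,47,45,0,0,78],[-162,47,38,0,0,78],[-162,47,38,0,0,78],[-162,47,38,0,0,78]]'; python3 snap.py wrist w8; python3 - <<'E'
from h import *
p=np.load("pics/w8.npz"); m=masks(p['im'])
o=(m['H']>5)&(m['H']<32)&(m['S']>120)&(m['V']>120)
[print(r) for r in rects(o,p,.022,400)]
E
```

```text
time: 18.08
position: [0.6058, 0.0678, 0.0259]
tool_rot: [0.28, 3.129, 0.0]
ft_force: [-0.6, -1.2, 1.5]
grip_width: 0.455
grip_force: 25.0
time: 18.45
position: [0.6059, 0.0678, 0.0256]
tool_rot: [0.28, 3.129, 0.0]
ft_force: [0.2, -0.1, 0.4]
grip_width: 0.665
grip_force: 0.0
time: 20.2
position: [0.4446, 0.1151, 0.0648]
tool_rot: [-1.75, 2.606, -0.0]
ft_force: [0.3, -0.1, -1.0]
grip_width: 0.692
grip_force: 0.0
t 20.2 TCP [444.6 115.1  64.8] long axis 67.8 F [ 0.3 -0.1 -1. ] grip 60.2 0.0
([420.4, 222.6, 243.6, 15.0, -22.2], [331.0, 319.0])
([610.5, 68.0, 61.6, 32.5, -10.3], [41.0, 237.0])
([444.0, 115.1, 32.2, 25.3, 66.9], [257.0, 221.0])
```

View pics/w8.png

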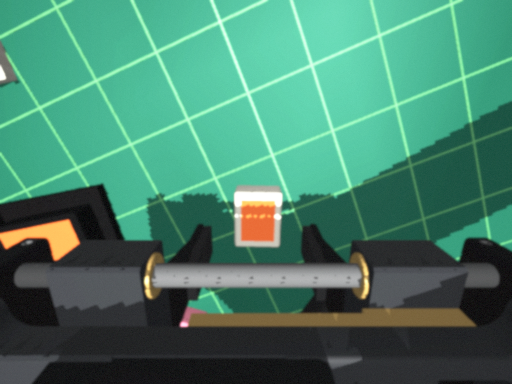

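Flat small (257,221) is centred between the fingers. Flat large lies in its charger on the left.

```bash
python3 -m inch '[[0,0,-20,0,0,-1],[0,0,-36,0,0,-1],[0,0,-42,0,0,-1],[0,0,-42,0,0,-1],[0,0,-42,0,0,-1]]'; python3 -m inch '[[0,0,0,0,0,0],[0,0,0,0,0,0],[0,0,0,0,0,0],[0,0,0,0,0,0]]' 26 25;  python3 -m inch '[[0,0,8,0,0,0],[0,0,25,0,0,0],[0,0,65,0,0,-10],[30,-40,65,0,0,-20],[60,-80,65,0,0,-30],[90,-120,65,0,0,-40],[120,-160,65,0,0,-50],[140,-186,65,0,0,-60],[150,-199,65,0,0,-70],[150,-199,65,0,0,-78],[150,-199,40,0,0,-78],[150,-199,26,0,0,-78],[150,-199,26,0,0,-78],[150,-199,26,0,0,-78]]'; python3 snap.py wrist w9; python3 - <<'E'
from h import *
p=np.load("pics/w9.npz"); m=masks(p['im'])
o=(m['H']>5)&(m['H']<32)&(m['S']>120)&(m['V']>120)
[print(r) for r in rects(o,p,.048,400)]
[print(r) for r in rects(m['pale'],p,.01,400)]
E
```

```text
time: 20.88
position: [0.4442, 0.1149, 0.0221]
tool_rot: [-1.728, 2.622, -0.0]
ft_force: [0.2, 0.4, -0.3]
grip_width: 0.688
grip_force: 0.0
time: 21.38
position: [0.4438, 0.1148, 0.0217]
tool_rot: [-1.729, 2.623, 0.0]
ft_force: [-0.5, -0.6, 1.9]
grip_width: 0.409
grip_force: 25.0
time: 23.12
position: [0.5941, -0.0843, 0.0482]
tool_rot: [0.307, 3.126, 0.0]
ft_force: [-0.2, -0.5, -0.1]
grip_width: 0.41
grip_force: 25.0
t 23.12 TCP [594.1 -84.3  48.2] long axis -11.2 F [-0.2 -0.5 -0.1] grip 35.6 24.999852776527405
([649.3, -73.3, 193.5, 13.3, 78.8], [287.0, 319.0])
([591.2, -83.9, 26.2, 25.6, -11.2], [256.0, 244.0])
([594.3, 49.9, 51.9, 28.1, -10.4], [479.0, 206.0])
([654.0, -96.6, 58.2, 11.7, 78.8], [257.0, 292.0])
([593.9, -84.3, 68.0, 63.0, -11.2], [257.0, 219.0])
```

View pics/w9.png

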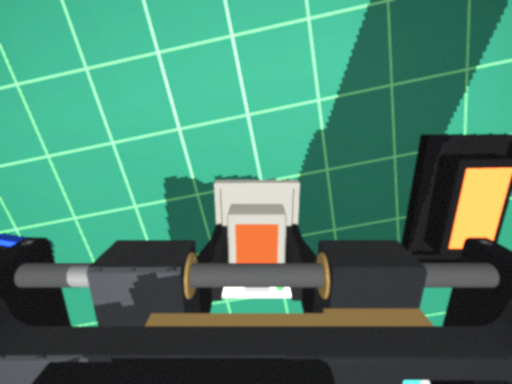

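The small pack (228–286) is centred over the small charger (215–299). Set it down, back off, and check.

```bash
python3 -m inch '[[1,0,-12,0,0,0],[1,0,-17,0,0,0],[1,0,-20,0,0,0],[1,0,-22,0,0,0],[1,0,-22,0,0,0],[1,0,-22,0,0,0]]'; python3 -m inch '[[0,0,0,0,0,0],[0,0,0,0,0,0],[0,0,0,0,0,0]]' 60;  python3 -m inch '[[0,0,10,0,0,0],[0,0,40,0,0,0],[0,0,100,0,0,0],[0,30,160,0,0,0],[0,60,220,0,0,0],[0,85,250,0,0,0],[0,85,250,0,0,0],[0,85,250,0,0,0],[0,85,250,0,0,0]]'; python3 snap.py wrist w10; python3 - <<'E'
from h import *
p=np.load("pics/w10.npz"); m=masks(p['im'])
o=(m['H']>5)&(m['H']<32)&(m['S']>120)&(m['V']>120)
print("orange"); [print(r) for r in rects(o,p,.026,100) if r[1][1]<235]
print("blue"); [print(r) for r in rects(m['blue'],p,.01,60) if r[1][1]<235]
E
```

```text
time: 23.92
position: [0.5948, -0.0844, 0.0258]
tool_rot: [0.307, 3.126, 0.0]
ft_force: [-2.0, 0.7, 1.6]
grip_width: 0.41
grip_force: 25.0
time: 24.3
position: [0.5948, -0.0842, 0.0256]
tool_rot: [0.307, 3.126, 0.0]
ft_force: [1.1, -0.3, -0.7]
grip_width: 0.647
grip_force: 0.0
time: 25.42
position: [0.5938, -0.0007, 0.2742]
tool_rot: [-0.31, -3.124, 0.002]
ft_force: [-0.0, 0.3, 0.2]
grip_width: 0.687
grip_force: 0.0
t 25.43 TCP [593.8  -0.7 274.2] long axis -11.3 F [-0.   0.3  0.2] grip 59.8 0.0
orange
([594.4, -84.3, 26.9, 20.3, -10.8], [203.0, 179.0])
([606.1, 67.5, 59.7, 32.1, -10.3], [302.0, 166.0])
blue
([613.9, -298.8, 101.6, 68.4, -21.3], [82.0, 210.0])
([611.9, 302.6, 31.3, 22.9, -8.5], [455.0, 138.0])
([607.6, 289.9, 71.4, 65.3, -7.3], [442.0, 136.0])
```

View pics/w10.png

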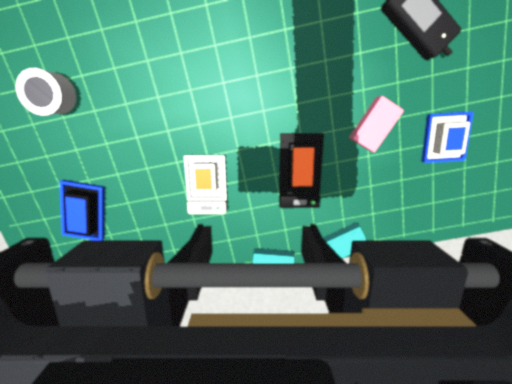

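All four packs are flat in the right bays: orange at (203,179) and (302,166) in the chargers, blue at (80,213) and (455,138) in the trays. The apparent offset at the image edges is height parallax. The adapter, tin and look-alikes look undisturbed.

```bash
python3 -c "
from bench import ctrl; print(ctrl.close_job())"
```

```text
the job is handed in; nothing more can be done
None
```

The job is handed in at about 25 s: both charged packs are in the blue trays of their own size and both flat packs are in the matching chargers, lying flat and lengthways in the last wrist picture, with the adapter and tin not touched.

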